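# Re-form the model train in reverse for the return trip

### The arm

A 6-joint arm with a two-finger parallel gripper is mounted at the origin on a cart in front of the work surface, level with it; the furniture and walls round the work are solid. World frame = base frame: x ahead of the robot, y to its left, z up, the work surface at z = 0. Lengths are in m, angles in degrees, forces in N, time in s.
With the tool pointing down it reaches from about 0.25 to 0.775 m from the base axis. Payload 4 kg.
Tool frame: the origin (TCP) lies at the very end of the fingers, on their centre line; the grasp point (between the pads) lies 19 mm behind it; z points along the fingers, y is the line along which they close (so a half turn about z gives the same grasp; the last joint's range is limited). The gripper opens to 85 mm and grips with 20 to 120 N. Pads are 22 mm wide; open, the fingers measure 114 mm over their backs; the gripper's body (76 mm by 85 mm) begins 54 mm behind the grasp point. The pads swing forward as they close: fully open they stand 13 mm farther back than shut.
Start: joints at [-80.85, 4.996, 78.535, -0, 96.463, -5.907], TCP at [0.143, -0.531, 0.231] pointing down, gripper open.
Joint ranges: [-177.83, 177.83], [-43.37, 116.18], [15.69, 146.23], [-61.86, 241.86], [9.47, 152.12], [-147.06, 147.06]. Speed limits (degrees/s): [159.86, 159.86, 180, 180, 180, 180].

### API

Orientations are given as a 3x3 rotation matrix whose columns are the frame's x, y, z axes.
In Python, from workcell import bot gives the robot as it stands.
- The arm moves only by the tool move_arm, never from a script. Its argument "moves" is a list of rows, each a list of 7 numbers: the finger opening in mm, from 0 to 85.4, then the shift along the tool's x, y, z in mm, then the turn, a rotation vector about the tool's x, y, z in degrees. A call has 1 to 10 rows; each row is the pose to reach, as a shift and turn from the pose commanded when the call began, along the tool's axes at that moment; what a row does not reach only later rows make up. A row lasts 1/12 s, in which the tool goes at most 41.7 mm and 7.16 degrees, less where a joint would pass 70% of its speed; a pose out of reach is approached as far as the arm can. A call with a gripper value outside its range is refused whole. The fingers move at their own pace and stop on an object; the grip force is fixed at half the most. Time passes only in rows, so rows that repeat a pose let the fingers close. It gives the time, the measured TCP pose, the force, the opening and the grip force at its end, in the units of the state.
- bot.observe(): the state, without advancing time (a new reading comes with each control period).
- bot.camera(name): name is "scene" or "top" or "wrist"; returns the picture (420x560x3 uint8, red, green, blue); there is no depth.
- bot.camera_model(name): a dict with "fx", "fy", "cx", "cy" (pixels), "origin" and "attitude" of the camera in the world. Camera axes: x right, y down, z forward; pixel columns grow to the right and rows downward; lengths in m; the calibration is good to about 2 mm. A picture is of the moment at which its call begins: read the wrist's pose just before it. camera_model takes no time and is no camera call; for the wrist camera it gives the pose at the moment of the call.
- bot.job_done(): hands the job in; it is judged then, once.
The state is a dict: "time_s": time; "joint_pos": joint angles; "qd": joint speeds; "effort": joint torques, N m; "eef_pos": TCP position; "eef_rot": TCP orientation; "contact_force": force on the tool from outside, world axes, zero at the start; "wrist_torque": the same for the moment, N m; "width": finger opening in m; "grasp_force": force on a finger pad.
Only numpy, scipy, OpenCV 4.12 (cv2) and the standard library are available. Lean on these libraries where they do the work, as an engineer would, in place of code of your own. Each camera call takes 0.05 s, during which the arm holds its last target. There are 200 camera calls.

### The job

The four vehicles of the model train stand side by side, each in its own cassette in the wooden cassette tray, in train order from left to right. Re-form the train for its return trip: lift each vehicle over onto the green departure board, one to each of its four tracks, in the reverse order, so that the vehicle farthest left in the tray ends on the track farthest right, and so on through the row. Keep each vehicle upright and leave it standing flat on its rails between the guide strips, wholly on its own track, clear of the red buffer stop.

Things in the scene. Friction and masses are not known exactly. Their poses are not given: they have to be found in the camera images.
- railcar: Red and cream railcar with a long grey roof, the longest vehicle, 123 mm long, 19 mm wide, 36 mm high, about 75 g, loose. Origin: centre of its underside (wheel bottoms); its y axis runs along its length, z up. Plain rigid body, the wheels do not roll; grip it across its sides. Body 35 mm high at the sides.
- tank_wagon: Tank wagon: grey lying cylinder with two light bands on a black frame, 77 mm long, 19 mm wide, 29 mm high, about 22 g, loose. Origin: centre of its underside (wheel bottoms); its y axis runs along its length, z up. Plain rigid body, the wheels do not roll; grip it across its sides.
- coal_wagon: Open brown wagon with a dark coal load, the lowest vehicle, 73 mm long, 19 mm wide, 24 mm high, about 20 g, loose. Origin: centre of its underside (wheel bottoms); its y axis runs along its length, z up. Plain rigid body, the wheels do not roll; grip it across its sides. Its sides are 21 mm high.
- goods_van: Short brown goods van with a grey roof, 71 mm long, 19 mm wide, 36 mm high, about 20 g, loose. Origin: centre of its underside (wheel bottoms); its y axis runs along its length, z up. Plain rigid body, the wheels do not roll; grip it across its sides. Body 35 mm high at the sides.
- cassette_railcar: Fixed plywood strip in the tray, 162 x 38 mm, small red tab on its near end, on which the railcar stands at the start; still shows where it stood. One straight track. Origin: centre of underside, 6 mm above the table; x along the track, away from the robot. Rail tops 8 mm above the origin; aluminium guides either side, 30 mm apart inside, 2 mm thick, 5 mm higher than the rail tops.
- cassette_tank: Fixed plywood strip in the tray, 162 x 38 mm, small grey tab on its near end, on which the tank wagon stands at the start; still shows where it stood. One straight track. Origin: centre of underside, 6 mm above the table; x along the track, away from the robot. Rail tops 8 mm above the origin; aluminium guides either side, 30 mm apart inside, 2 mm thick, 5 mm higher than the rail tops.
- cassette_coal: Fixed plywood strip in the tray, 162 x 38 mm, small black tab on its near end, on which the coal wagon stands at the start; still shows where it stood. One straight track. Origin: centre of underside, 6 mm above the table; x along the track, away from the robot. Rail tops 8 mm above the origin; aluminium guides either side, 30 mm apart inside, 2 mm thick, 5 mm higher than the rail tops.
- cassette_goods: Fixed plywood strip in the tray, 162 x 38 mm, small orange tab on its near end, on which the goods van stands at the start; still shows where it stood. One straight track. Origin: centre of underside, 6 mm above the table; x along the track, away from the robot. Rail tops 8 mm above the origin; aluminium guides either side, 30 mm apart inside, 2 mm thick, 5 mm higher than the rail tops.
- cassette_tray: Wooden tray, low rim, 178 x 200 x 15 mm, fixed, left or right of the departure board; holds the four cassettes side by side at y = 75, 25, -25, -75 mm in its frame. Origin: centre of underside, on the table; x away from the robot, y to the left as the robot sees it (turned at most 0.2 rad). Rail tops of the cassettes 14 mm above the table.
- departure_board: Fixed green-topped board, 180 x 200 mm. Origin: on the table, midway along the tracks; x along them, away from the robot, y left (turned at most 0.2 rad). Four empty tracks at y = 75, 25, -25, -75 mm, from x = -85 mm to the buffer stop's face at +81 mm; rail tops 14 mm above the table; guides as on the cassettes (30 mm inside, 5 mm above rails); red buffers 13 mm above rails.
There are look-alikes about, which are no part of the job. What is shaped like the tank_wagon but purple is not meant.

How it is judged (in metres and radians):
At the end, for the whole second after the job is handed in: Each vehicle stands at rest on the track mirroring its cassette's place (leftmost to rightmost etc.): within 10 mm of the track's centre line, lengthwise -26 to +22 mm (railcar) or -50 to +46 mm (wagons) from its middle, wheels within 4 mm of rail height, upright to 0.12 rad, in line to 0.25 rad (x of railcar in the frame of departure_board between -0.026 and 0.022 m and z of railcar in the frame of departure_board between 0.01 and 0.018 m and angle between each of railcar, tank_wagon, coal_wagon, goods_van's own z axis and vertical below 0.12 rad and angle between the y axis of each of railcar, tank_wagon, coal_wagon, goods_van and the x axis of departure_board, either way round below 0.25 rad and linear speed of each of railcar, tank_wagon, coal_wagon, goods_van below 0.02 m/s and ((y of cassette_railcar in the frame of cassette_tray between 0.055 and 0.095 m and y of railcar in the frame of departure_board between -0.085 and -0.065 m) or (y of cassette_railcar in the frame of cassette_tray between 0.005 and 0.045 m and y of railcar in the frame of departure_board between -0.035 and -0.015 m) or (y of cassette_railcar in the frame of cassette_tray between -0.045 and -0.005 m and y of railcar in the frame of departure_board between 0.015 and 0.035 m) or (y of cassette_railcar in the frame of cassette_tray between -0.095 and -0.055 m and y of railcar in the frame of departure_board between 0.065 and 0.085 m)) and x of tank_wagon in the frame of departure_board between -0.05 and 0.046 m and z of tank_wagon in the frame of departure_board between 0.01 and 0.018 m and ((y of cassette_tank in the frame of cassette_tray between 0.055 and 0.095 m and y of tank_wagon in the frame of departure_board between -0.085 and -0.065 m) or (y of cassette_tank in the frame of cassette_tray between 0.005 and 0.045 m and y of tank_wagon in the frame of departure_board between -0.035 and -0.015 m) or (y of cassette_tank in the frame of cassette_tray between -0.045 and -0.005 m and y of tank_wagon in the frame of departure_board between 0.015 and 0.035 m) or (y of cassette_tank in the frame of cassette_tray between -0.095 and -0.055 m and y of tank_wagon in the frame of departure_board between 0.065 and 0.085 m)) and x of coal_wagon in the frame of departure_board between -0.05 and 0.046 m and z of coal_wagon in the frame of departure_board between 0.01 and 0.018 m and ((y of cassette_coal in the frame of cassette_tray between 0.055 and 0.095 m and y of coal_wagon in the frame of departure_board between -0.085 and -0.065 m) or (y of cassette_coal in the frame of cassette_tray between 0.005 and 0.045 m and y of coal_wagon in the frame of departure_board between -0.035 and -0.015 m) or (y of cassette_coal in the frame of cassette_tray between -0.045 and -0.005 m and y of coal_wagon in the frame of departure_board between 0.015 and 0.035 m) or (y of cassette_coal in the frame of cassette_tray between -0.095 and -0.055 m and y of coal_wagon in the frame of departure_board between 0.065 and 0.085 m)) and x of goods_van in the frame of departure_board between -0.05 and 0.046 m and z of goods_van in the frame of departure_board between 0.01 and 0.018 m and ((y of cassette_goods in the frame of cassette_tray between 0.055 and 0.095 m and y of goods_van in the frame of departure_board between -0.085 and -0.065 m) or (y of cassette_goods in the frame of cassette_tray between 0.005 and 0.045 m and y of goods_van in the frame of departure_board between -0.035 and -0.015 m) or (y of cassette_goods in the frame of cassette_tray between -0.045 and -0.005 m and y of goods_van in the frame of departure_board between 0.015 and 0.035 m) or (y of cassette_goods in the frame of cassette_tray between -0.095 and -0.055 m and y of goods_van in the frame of departure_board between 0.065 and 0.085 m))); the robot touches nothing.
It fails at once if the railcar is tipped over (angle between railcar's own z axis and vertical above 0.6 rad).
It fails at once if the tank wagon is tipped over (angle between tank_wagon's own z axis and vertical above 0.6 rad).
It fails at once if the coal wagon is tipped over (angle between coal_wagon's own z axis and vertical above 0.6 rad).
It fails at once if the goods van is tipped over (angle between goods_van's own z axis and vertical above 0.6 rad).
It also fails if it takes over 144 s, if anything falls off the work surface, if the arm or the gripper's body presses on something with over 40 N, if the wrist force passes 120 N, or if a joint passes its speed limit or range.

## Working session

There is one attempt and no reset: what is moved stays moved. The work goes in short steps, Python scripts to look and compute and a tool call to move; the robot and the scene stay as the last step left them, time stands still between calls to the robot, and variables do not carry over. Pictures are saved under pics/ and viewed, at most 14 in all, crops included, and the job is handed in when it is done.

Besides the shell and the picture viewer there is one more tool, called after ">>>" as name([rows], argument=value, ...), one row to a line, values as JSON. move_arm: Moves the arm, as the interface text tells. Its arguments: {"type":"object","properties":{"moves":{"type":"array","items":{"type":"array","items":{"type":"number"}}}},"required":["moves"]}

```bash
mkdir -p pics
python3 - <<'E'
from workcell import bot
import cv2
s=bot.observe(); print(s['time_s'],s['eef_pos'],s['eef_rot'],s['width'])
for n in('top','scene'):
    im=bot.camera(n); cv2.imwrite(f'pics/{n}0.png',cv2.cvtColor(im,cv2.COLOR_RGB2BGR)); print(n,bot.camera_model(n))
E
```

```text
0.0 [ 0.14280133 -0.53060846  0.23011449] [[ 9.65668508e-01  2.59777216e-01 -3.60602626e-04]
 [ 2.59777359e-01 -9.65665920e-01  2.24815862e-03]
 [ 2.35798722e-04 -2.26465238e-03 -9.99997408e-01]] 0.08513105540027106
top {'fx': 538.7291306590744, 'fy': 538.7291306590744, 'cx': 277.52144852016636, 'cy': 211.2741430651608, 'origin': array([ 0.35773221, -0.10210796,  1.1823988 ]), 'attitude': array([[-0.00822099, -0.98077831,  0.1949521 ],
       [-0.99985692,  0.00518014, -0.01610266],
       [ 0.01478326, -0.19505659, -0.98068057]])}
scene {'fx': 459.27667594052605, 'fy': 459.27667594052605, 'cx': 282.7145871269443, 'cy': 212.04774691111749, 'origin': array([0.20766324, 0.46169249, 0.57779537]), 'attitude': array([[-0.86566751, -0.29826405,  0.40206755],
       [-0.5002852 ,  0.54475238, -0.6730227 ],
       [-0.01828878, -0.78376233, -0.62079153]])}
```

View pics/top0.png

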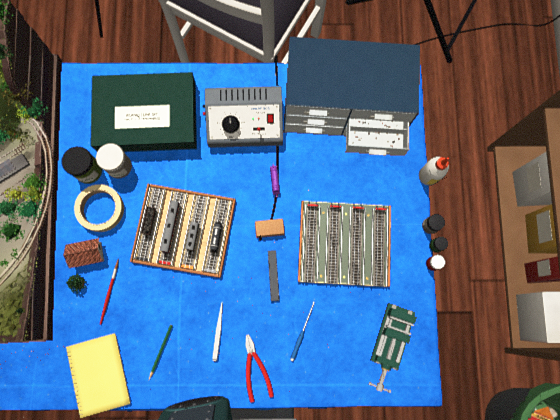

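View pics/scene0.png

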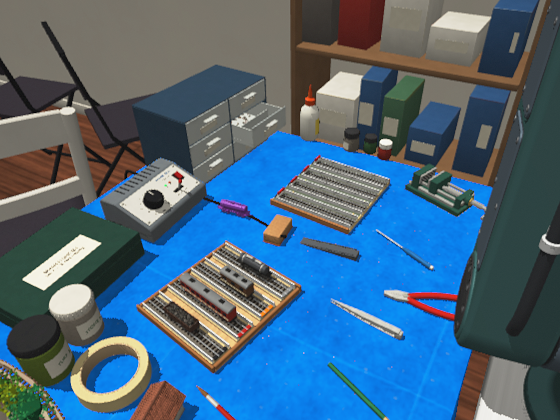

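The tray is on the left. In the top picture its vehicles run, left to right: coal (149,221), railcar (171,228), goods van (192,235), tank (216,237). The purple look-alike is at (275,180), with a loose grey strip at (273,275) and a cork block at (270,228). The green board is at (346,244). I'll check the choice in crops.

Run:
```python
import cv2,numpy as np
im=cv2.imread('pics/top0.png')
c=lambda x,y,w,h,k:cv2.resize(im[y:y+h,x:x+w],None,fx=k,fy=k,interpolation=cv2.INTER_CUBIC)
cv2.imwrite('pics/cropA.png',c(125,178,120,105,5.7142857)[:600,:])
cv2.imwrite('pics/cropB.png',c(290,195,110,100,6))
```

```text
(no output)
```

View pics/cropA.png

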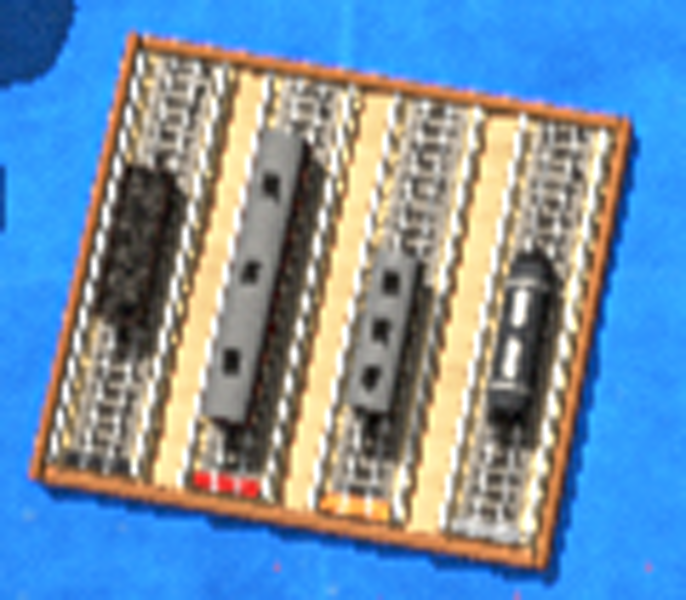

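View pics/cropB.png

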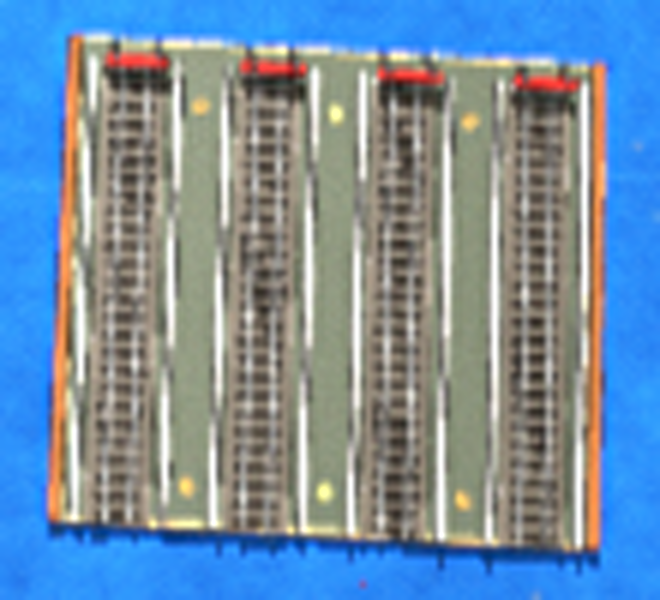

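```bash
cat > h.py <<'E'
from workcell import bot
import cv2,numpy as np
def px2w(n,uv,z,m=None):
    m=m or bot.camera_model(n); uv=np.atleast_2d(uv).astype(float)
    d=np.c_[(uv[:,0]-m['cx'])/m['fx'],(uv[:,1]-m['cy'])/m['fy'],np.ones(len(uv))]@m['attitude'].T
    return m['origin']+d*((z-m['origin'][2])/d[:,2])[:,None]
def w2px(n,p,m=None):
    m=m or bot.camera_model(n); q=(np.atleast_2d(p)-m['origin'])@m['attitude']
    return np.c_[q[:,0]/q[:,2]*m['fx']+m['cx'],q[:,1]/q[:,2]*m['fy']+m['cy']]
def save(n,f,k=1):
    im=bot.camera(n); cv2.imwrite('pics/'+f,cv2.cvtColor(im,cv2.COLOR_RGB2BGR)); return im
E
python3 - <<'E'
from h import *
A=lambda p:np.array(p)/5.7142857+[125,178]-0.4
B=lambda p:np.array(p)/6+[290,195]-0.4
def frame(name,c):
    o=c.mean(0); x=(c[0]+c[1]-c[2]-c[3]);y=(c[0]+c[3]-c[1]-c[2]); 
    print(name,o.round(4),'yaw x',np.degrees(np.arctan2(x[1],x[0])),'yaw y',np.degrees(np.arctan2(-y[0],y[1])),'len',np.linalg.norm(x)/2,np.linalg.norm(y)/2)
t=px2w('top',A([(132,37),(630,120),(547,568),(35,478)]),.015); frame('tray',t)
b=px2w('top',B([(70,37),(606,65),(598,548),(50,522)]),.012); frame('board',b)
for n,e,z in(('coal',[(150,165),(122,335)],.036),('rail',[(286,132),(223,420)],.05),('goods',[(406,255),(369,409)],.05),('tank',[(535,250),(508,425)],.043)):
    p=px2w('top',A(e),z); d=p[0]-p[1]; print(n,p.mean(0).round(4),np.degrees(np.arctan2(d[1],d[0])).round(1),np.linalg.norm(d).round(4))
for z,e in((.014,[(105,505),(135,105)]),(.014,[(250,505),(268,110)]),(.014,[(393,510),(405,120)]),(.014,[(535,530),(543,130)])):
    p=px2w('top',B(e),z); d=p[0]-p[1]; print('trk',p.round(4).tolist(),np.degrees(np.arctan2(-d[1],-d[0])).round(1))
print(bot.observe()['time_s'])
E
```

```text
tray [0.5499 0.085  0.015 ] yaw x -9.868176843377423 yaw y -10.137284571325543 len 0.17481790938635064 0.19686873389506038
board [ 0.519  -0.2684  0.012 ] yaw x -3.511499281520321 yaw y -3.2299383568381286 len 0.178593250237374 0.19852594564227652
coal [0.5651 0.1574 0.036 ] -7.0 0.0655
rail [0.5529 0.1099 0.05  ] -10.4 0.1104
goods [0.5312 0.0601 0.05  ] -12.1 0.059
tank [0.5299 0.0111 0.043 ] -7.9 0.0666
trk [[0.4411, -0.184, 0.014], [0.5877, -0.1978, 0.014]] -5.4
trk [[0.4407, -0.2362, 0.014], [0.5856, -0.2469, 0.014]] -4.2
trk [[0.4385, -0.2878, 0.014], [0.5816, -0.2974, 0.014]] -3.9
trk [[0.431, -0.3388, 0.014], [0.5775, -0.3483, 0.014]] -3.7
0.1
```

```bash
cat >> h.py <<'E'
from scipy.spatial.transform import Rotation as R
def go(x,y,z,yaw):
    s=bot.observe(); M=np.array(s['eef_rot']); p=np.array(s['eef_pos'])
    c,n=np.cos(np.radians(yaw)),np.sin(np.radians(yaw))
    T=np.array([[c,n,0],[n,-c,0],[0,0,-1]])
    print('shift',(M.T@(np.array([x,y,z])-p)*1000).round(1),'turn',np.degrees(R.from_matrix(M.T@T).as_rotvec()).round(1),'pos',p.round(4),'w',round(s['width'],4),'t',s['time_s'])
E
python3 -c "
from h import *
go(.48,-.268,.28,-3.5)"
```

```text
shift [ 393.9 -166.1  -49.4] turn [-0.1  0.  18.6] pos [ 0.1428 -0.5307  0.2302] w 0.0854 t 0.1
```

>>> move_arm([
  [35,394,-166,-49,0,0,18.6],
  [35,394,-166,-49,0,0,18.6],
  [35,394,-166,-49,0,0,18.6],
  [35,394,-166,-49,0,0,18.6],
  [35,394,-166,-49,0,0,18.6],
  [35,394,-166,-49,0,0,18.6],
  [35,394,-166,-49,0,0,18.6],
  [35,394,-166,-49,0,0,18.6],
  [35,394,-166,-49,0,0,18.6],
  [35,394,-166,-49,0,0,18.6],
])

```text
time_s: 0.93
eef_pos: [0.4666, -0.2782, 0.2779]
eef_rot: [[0.998, -0.062, -0.001], [-0.062, -0.998, 0.0], [-0.001, -0.0, -1.0]]
contact_force: [0.4, -0.5, 1.0]
width: 0.0351
grasp_force: 0.0
```

```bash
python3 -c "
from h import *
go(.48,-.268,.28,-3.5)"
```

```text
shift [ 12.7 -11.   -2.1] turn [-0.  0. -0.] pos [ 0.4666 -0.2782  0.2779] w 0.0351 t 0.9333
```

>>> move_arm([
  [35,0,0,0,0,0,0],
  [35,0,0,0,0,0,0],
  [35,0,0,0,0,0,0],
])

```text
time_s: 1.18
eef_pos: [0.4651, -0.2799, 0.2775]
eef_rot: [[0.998, -0.061, -0.002], [-0.061, -0.998, 0.0], [-0.002, -0.0, -1.0]]
contact_force: [-1.2, -0.7, 0.0]
width: 0.0353
grasp_force: 0.0
```

```bash
python3 -c "
from h import *
m=bot.camera_model('wrist');im=save('wrist','w1.png');print(m)
p=[[x,y,.014] for y in(75,25,-25,-75) for x in (-85,81)]
c,s=np.cos(np.radians(-3.5)),np.sin(np.radians(-3.5))
P=[[.519+c*x/1e3-s*y/1e3,-.268+s*x/1e3+c*y/1e3,z] for x,y,z in p]
print(w2px('wrist',P,m).round(0).tolist());go(.48,-.268,.28,-3.5)"
```

```text
{'fx': 312.4059104210424, 'fy': 312.4059104210424, 'cx': 277.14231719676235, 'cy': 213.86536346922077, 'origin': array([ 0.53938928, -0.28405114,  0.42016695]), 'attitude': array([[-6.12543242e-02, -9.52427043e-01, -2.98547544e-01],
       [-9.98121963e-01,  5.86521044e-02,  1.76770369e-02],
       [ 6.74353789e-04,  2.99069656e-01, -9.54231044e-01]])}
[[210.0, 199.0], [201.0, 63.0], [247.0, 199.0], [243.0, 63.0], [285.0, 199.0], [286.0, 63.0], [322.0, 199.0], [328.0, 63.0]]
shift [ 14.5 -13.4  -2.5] turn [-0.   0.1 -0.1] pos [ 0.4647 -0.2805  0.2775] w 0.0352 t 1.2333
```

View pics/w1.png

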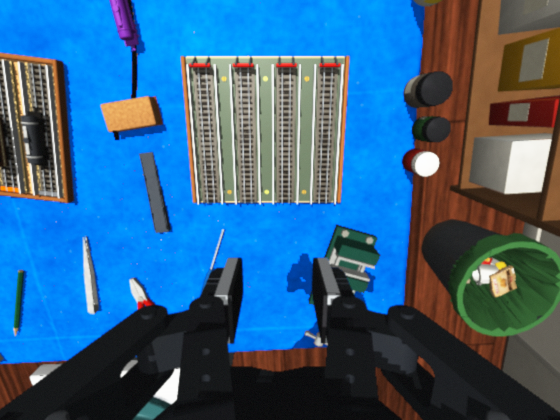

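The wrist picture shows the board's tracks within about 3 px of the prediction (near ends y≈203, red buffers y≈66). Now I'll hover low over the tray for a closer look.

```bash
python3 -c "
from h import *
go(.5,.085,.2,-10)"
```

```text
shift [  12.4 -367.    77.6] turn [-0.   0.1  6.4] pos [ 0.4647 -0.2805  0.2775] w 0.0352 t 1.2333
```

>>> move_arm([
  [35,12,-367,78,0,0.1,6.4],
  [35,12,-367,78,0,0.1,6.4],
  [35,12,-367,78,0,0.1,6.4],
  [35,12,-367,78,0,0.1,6.4],
  [35,12,-367,78,0,0.1,6.4],
  [35,12,-367,78,0,0.1,6.4],
  [35,12,-367,78,0,0.1,6.4],
  [35,12,-367,78,0,0.1,6.4],
  [35,12,-367,78,0,0.1,6.4],
  [35,12,-367,78,0,0.1,6.4],
])

```text
time_s: 2.07
eef_pos: [0.4986, 0.0903, 0.1977]
eef_rot: [[0.986, -0.168, -0.002], [-0.168, -0.986, 0.003], [-0.003, -0.003, -1.0]]
contact_force: [-0.8, -0.8, -0.6]
width: 0.0351
grasp_force: 0.0
```

>>> move_arm([
  [35,0,0,0,0,0,0],
  [35,0,0,0,0,0,0],
  [35,0,0,0,0,0,0],
])

```text
time_s: 2.32
eef_pos: [0.5004, 0.0835, 0.2006]
eef_rot: [[0.984, -0.176, 0.002], [-0.176, -0.984, -0.001], [0.003, 0.001, -1.0]]
contact_force: [-0.3, -0.2, 0.9]
width: 0.035
grasp_force: 0.0
```

```bash
python3 -c "
from h import *
m=bot.camera_model('wrist');im=save('wrist','w2.png');np.save('w2.npy',m,allow_pickle=True)
cv2.imwrite('pics/w2c.png',cv2.cvtColor(cv2.resize(im[0:280,90:463],None,fx=2.14,fy=2.14,interpolation=cv2.INTER_CUBIC),cv2.COLOR_RGB2BGR))
go(.5,.085,.2,-10)"
```

```text
shift [-0.7 -1.4  0.7] turn [ 0.  -0.2 -0.1] pos [0.5005 0.0835 0.2007] w 0.035 t 2.3667
```

View pics/w2c.png

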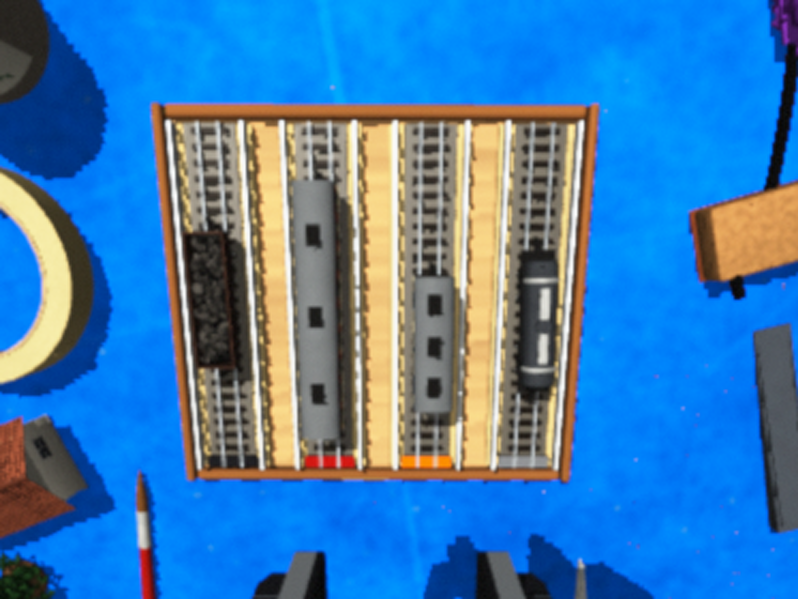

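```bash
python3 -c "
from h import *
m=np.load('w2.npy',allow_pickle=True).item()
A=lambda p:np.array(p)/2.14+[90,0]-.25
c=px2w('',A([(152,103),(598,105),(569,481),(188,480)]),.015,m)
o=c.mean(0);x=c[0]+c[1]-c[2]-c[3];y=c[0]+c[3]-c[1]-c[2]
print(o,np.degrees(np.arctan2(x[1],x[0])),np.degrees(np.arctan2(-y[0],y[1])),np.linalg.norm(x)/2,np.linalg.norm(y)/2)
ya=np.radians(-10);Y=np.array([-np.sin(ya),np.cos(ya)]);X=np.array([np.cos(ya),np.sin(ya)])
for n,e,z in(('coal',[(207,231),(219,369)],.036),('rail',[(314,180),(322,443)],.05),('goods',[(433,276),(431,413)],.05),('tank',[(538,250),(536,390)],.040)):
    p=px2w('',A(e),z,m);d=p[0]-p[1];q=p.mean(0)
    print(n,q.round(4),np.degrees(np.arctan2(d[1],d[0])).round(1),np.linalg.norm(d).round(4),'tray',(X@(q-o)[:2]).round(4),(Y@(q-o)[:2]).round(4))
go(.553,.11,.12,-10)
"
```

```text
[0.54978634 0.08625425 0.015     ] -10.195889364766028 -10.32662387309974 0.17598672685450703 0.197556571654376
coal [0.5665 0.1572 0.036 ] -9.8 0.0604 tray 0.0042 0.0728
rail [0.5519 0.1105 0.05  ] -10.4 0.1113 tray -0.0021 0.0243
goods [0.5316 0.0641 0.05  ] -10.2 0.0595 tray -0.0141 -0.025
tank [0.5327 0.0159 0.04  ] -7.5 0.0617 tray -0.0046 -0.0723
shift [ 46.8 -35.4  80.8] turn [ 0.  -0.2 -0.1] pos [0.5005 0.0835 0.2007] w 0.035 t 2.3667
```

>>> move_arm([
  [36,46.5,-35,121,0,-0.2,0],
  [36,46.5,-35,121,0,-0.2,0],
  [36,46.5,-35,121,0,-0.2,0],
  [36,46.5,-35,121,0,-0.2,0],
  [36,46.5,-35,121,0,-0.2,0],
  [36,46.5,-35,121,0,-0.2,0],
  [36,46.5,-35,150,0,-0.2,0],
  [36,46.5,-35,165,0,-0.2,0],
  [36,46.5,-35,172,0,-0.2,0],
  [36,46.5,-35,172,0,-0.2,0],
])

```text
time_s: 3.2
eef_pos: [0.5523, 0.1114, 0.0293]
eef_rot: [[0.985, -0.173, -0.001], [-0.173, -0.985, 0.0], [-0.001, -0.0, -1.0]]
contact_force: [0.2, -0.6, 0.0]
width: 0.0359
grasp_force: 0.0
```

>>> move_arm([
  [36,0,0,0,0,0,0],
  [36,0,0,0,0,0,0],
  [36,0,0,0,0,0,0],
])

```text
time_s: 3.45
eef_pos: [0.5537, 0.112, 0.0305]
eef_rot: [[0.985, -0.173, 0.002], [-0.173, -0.985, 0.001], [0.002, -0.001, -1.0]]
contact_force: [-0.8, 0.8, 0.5]
width: 0.0363
grasp_force: 0.0
```

```bash
python3 -c "
from h import *
save('wrist','w3.png');go(.5525,.11,.024,-10.2)"
```

```text
shift [-0.6  2.2  6.1] turn [-0.1 -0.1  0.3] pos [0.5534 0.1121 0.0301] w 0.0362 t 3.5
```

View pics/w3.png

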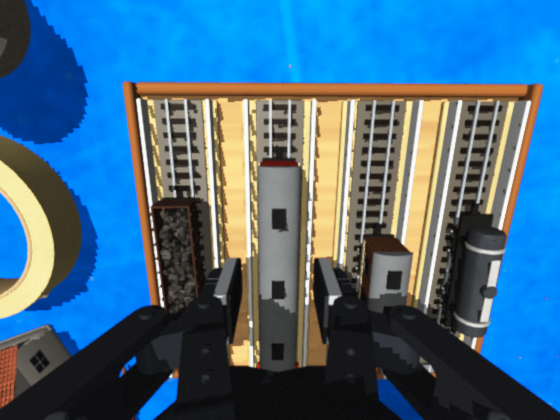

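The railcar (roof columns 260–299) sits centred between the pads (240/315), and the neighbours are clear. I'll go down and grip it.

>>> move_arm([
  [36,0,1,5,0,0,0],
  [36,0,1,5,0,0,0],
  [8,0,1,5,0,0,0],
  [8,0,1,5,0,0,0],
  [8,0,1,5,0,0,0],
  [8,0,1,5,0,0,0],
  [8,0,1,5,0,0,0],
  [8,0,1,5,0,0,0],
])

```text
time_s: 4.17
eef_pos: [0.5521, 0.111, 0.0231]
eef_rot: [[0.985, -0.173, -0.002], [-0.173, -0.985, 0.0], [-0.002, 0.0, -1.0]]
contact_force: [1.4, -0.3, -0.1]
width: 0.0169
grasp_force: 60.3
```

>>> move_arm([
  [8,0,0,0,0,0,0],
  [8,0,0,0,0,0,0],
])

```text
time_s: 4.33
eef_pos: [0.5521, 0.111, 0.0231]
eef_rot: [[0.985, -0.173, -0.002], [-0.173, -0.985, 0.0], [-0.002, 0.0, -1.0]]
contact_force: [0.2, 0.1, -1.3]
width: 0.0167
grasp_force: 60.3
```

>>> move_arm([
  [8,0,0,-3,0,0,0],
  [8,0,0,-20,0,0,0],
  [8,0,0,-50,0,0,0],
  [8,0,0,-80,0,0,0],
  [8,0,0,-80,0,0,0],
  [8,0,0,-80,0,0,0],
  [8,0,0,-80,0,0,0],
  [8,0,0,-80,0,0,0],
])

```text
time_s: 5.0
eef_pos: [0.551, 0.1109, 0.1015]
eef_rot: [[0.985, -0.173, -0.005], [-0.173, -0.985, -0.0], [-0.005, 0.001, -1.0]]
contact_force: [-0.3, -0.7, -0.2]
width: 0.0171
grasp_force: 60.1
```

```bash
python3 -c "
from h import *
# railcar (left inner) -> track y=-25 of board
def trk(y,x=0,c=(.519,-.268),a=-3.5):
    a=np.radians(a);return c[0]+np.cos(a)*x-np.sin(a)*y,c[1]+np.sin(a)*x+np.cos(a)*y
p=trk(-.025,-.002);print(p);go(p[0],p[1],.11,-3.5)"
```

```text
(np.float64(0.5154775169147848), np.float64(-0.2928312728814769))
shift [ 34.6 403.8  -8.3] turn [ 0.   0.3 -6.4] pos [0.551  0.1109 0.1015] w 0.0171 t 5.0
```

>>> move_arm([
  [8,35,404,-8,0,0.3,-6.4],
  [8,35,404,-8,0,0.3,-6.4],
  [8,35,404,-8,0,0.3,-6.4],
  [8,35,404,-8,0,0.3,-6.4],
  [8,35,404,-8,0,0.3,-6.4],
  [8,35,404,-8,0,0.3,-6.4],
  [8,35,404,-8,0,0.3,-6.4],
  [8,35,404,-8,0,0.3,-6.4],
  [8,35,404,-8,0,0.3,-6.4],
  [8,35,404,-8,0,0.3,-6.4],
])

```text
time_s: 5.83
eef_pos: [0.5152, -0.2958, 0.1091]
eef_rot: [[0.998, -0.064, 0.0], [-0.064, -0.998, 0.001], [0.0, -0.001, -1.0]]
contact_force: [0.7, -0.5, -0.2]
width: 0.0172
grasp_force: 60.1
```

>>> move_arm([
  [8,0,0,0,0,0,0],
  [8,0,0,0,0,0,0],
  [8,0,0,0,0,0,0],
  [8,0,0,0,0,0,0],
])

```text
time_s: 6.17
eef_pos: [0.5167, -0.2914, 0.11]
eef_rot: [[0.998, -0.06, 0.002], [-0.06, -0.998, 0.002], [0.002, -0.002, -1.0]]
contact_force: [0.8, -0.2, -1.0]
width: 0.017
grasp_force: 60.1
```

```bash
python3 -c "
from h import *
m=bot.camera_model('wrist');np.save('w4.npy',m,allow_pickle=True);im=save('wrist','w4.png')
cv2.imwrite('pics/w4c.png',cv2.cvtColor(cv2.resize(im[0:300,80:480],None,fx=2,fy=2,interpolation=cv2.INTER_CUBIC),cv2.COLOR_RGB2BGR))
go(.5155,-.2928,.0235,-3.5)"
```

```text
shift [-1.5  1.6 86.9] turn [-0.1 -0.1  0.1] pos [ 0.5169 -0.2914  0.1104] w 0.0168 t 6.2167
```

View pics/w4c.png

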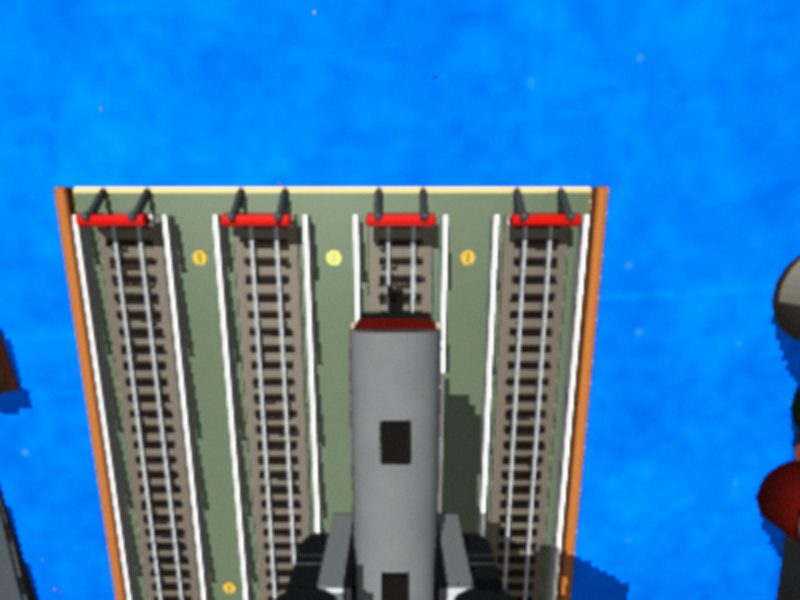

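```bash
python3 -c "
from h import *
m=np.load('w4.npy',allow_pickle=True).item()
A=lambda p:np.array(p)/2+[80,0]-.25
P=[px2w('',A(p),.014,m) for p in([(129,235),(168,560)],[(264,235),(281,560)],[(401,235),(400,280)],[(539,235),(519.5,560)])]
for p in P:
  d=p[0]-p[1];print(p[:,:2].round(4).tolist(),np.degrees(np.arctan2(d[1],d[0])).round(1))
a=P[3][0]-P[0][0];print('yaw',np.degrees(np.arctan2(a[0],-a[1])),np.linalg.norm(a))
b=px2w('',A([(113,220),(547,219)]),.027,m);print('buffer',b.round(4))
def loc(p,c=(.519,-.268),an=-3.5):
  an=np.radians(an);r=p[:,:2]-np.array(c);return np.c_[r@[np.cos(an),np.sin(an)],r@[-np.sin(an),np.cos(an)]].round(4)
for p in P: print(loc(p).tolist())
print(loc(b))
"
```

```text
[[0.5963, -0.1985], [0.4634, -0.1904]] -3.5
[[0.5933, -0.2477], [0.4605, -0.2388]] -3.9
[[0.5903, -0.2977], [0.5743, -0.2964]] -4.6
[[0.5872, -0.3481], [0.4544, -0.3407]] -3.1
yaw -3.464241202270722 0.1498443112932325
buffer [[ 0.6012 -0.1992  0.027 ]
 [ 0.5925 -0.3479  0.027 ]]
[[0.0729, 0.0741], [-0.0602, 0.0741]]
[[0.0729, 0.0247], [-0.0601, 0.0256]]
[[0.0729, -0.0253], [0.0569, -0.025]]
[[0.073, -0.0757], [-0.06, -0.0766]]
[[ 0.0778  0.0737]
 [ 0.0782 -0.0753]]
```

The tracks are found within 1 mm of the model and the railcar hangs upright over track 3. I'll lower it.

>>> move_arm([
  [8,-1,1.5,30,0,0,0],
  [8,-1,1.5,60,0,0,0],
  [8,-1,1.5,75,0,0,0],
  [8,-1,1.5,82,0,0,0],
  [8,-1,1.5,82,0,0,0],
  [8,-1,1.5,82,0,0,0],
  [8,-1,1.5,82,0,0,0],
  [8,-1,1.5,82,0,0,0],
])

```text
time_s: 6.88
eef_pos: [0.5175, -0.2951, 0.0313]
eef_rot: [[0.998, -0.061, 0.007], [-0.061, -0.998, -0.003], [0.007, 0.002, -1.0]]
contact_force: [-0.3, 0.4, -0.8]
width: 0.017
grasp_force: 60.1
```

```bash
python3 -c "
from h import *
go(.5155,-.2928,.0235,-3.5)"
```

```text
shift [-2.2 -2.1  7.8] turn [ 0.1 -0.4 -0. ] pos [ 0.5175 -0.2951  0.0313] w 0.017 t 6.8833
```

>>> move_arm([
  [8,-2,-2,4,0,-0.4,0],
  [8,-2,-2,4,0,-0.4,0],
  [8,-2,-2,7,0,-0.4,0],
  [8,-2,-2,7,0,-0.4,0],
  [8,-2,-2,7,0,-0.4,0],
  [8,-2,-2,7,0,-0.4,0],
])

```text
time_s: 7.38
eef_pos: [0.5149, -0.2927, 0.0231]
eef_rot: [[0.998, -0.062, -0.002], [-0.062, -0.998, -0.001], [-0.002, 0.001, -1.0]]
contact_force: [0.9, 1.0, 4.0]
width: 0.0169
grasp_force: 60.7
```

```bash
python3 -c "
from h import *
go(.5155,-.2928,.0235,-3.5)"
```

```text
shift [ 0.6  0.1 -0.4] turn [ 0.1  0.1 -0. ] pos [ 0.5149 -0.2927  0.0231] w 0.0169 t 7.3833
```

Contact is light (4 N) at the right height. I'll release, rise and go to the tank.

>>> move_arm([
  [36,0,0,0,0,0,0],
  [36,0,0,0,0,0,0],
  [36,0,0,0,0,0,0],
  [36,0,0,-20,0,0,0],
  [36,0,0,-50,0,0,0],
  [36,0,0,-80,0,0,0],
  [36,0,0,-90,0,0,0],
  [36,0,0,-90,0,0,0],
  [36,0,0,-90,0,0,0],
])

```text
time_s: 8.13
eef_pos: [0.5146, -0.2923, 0.1119]
eef_rot: [[0.998, -0.062, -0.003], [-0.062, -0.998, 0.0], [-0.003, 0.0, -1.0]]
contact_force: [-0.0, 0.3, 0.6]
width: 0.0357
grasp_force: 0.0
```

```bash
python3 -c "
from h import *
go(.531,.062,.115,-10.2)"
```

```text
shift [  -5.5 -354.7   -3.2] turn [0.  0.2 6.7] pos [ 0.5146 -0.2923  0.1119] w 0.0357 t 8.1333
```

Taking the goods van next.

>>> move_arm([
  [36,-5.5,-355,-3,0,0.2,6.7],
  [36,-5.5,-355,-3,0,0.2,6.7],
  [36,-5.5,-355,-3,0,0.2,6.7],
  [36,-5.5,-355,-3,0,0.2,6.7],
  [36,-5.5,-355,-3,0,0.2,6.7],
  [36,-5.5,-355,-3,0,0.2,6.7],
  [36,-5.5,-355,-3,0,0.2,6.7],
  [36,-5.5,-355,-3,0,0.2,6.7],
  [36,-5.5,-355,-3,0,0.2,6.7],
  [36,-5.5,-355,-3,0,0.2,6.7],
])

```text
time_s: 8.97
eef_pos: [0.5291, 0.0669, 0.112]
eef_rot: [[0.985, -0.172, -0.005], [-0.172, -0.985, 0.002], [-0.006, -0.001, -1.0]]
contact_force: [-0.1, -0.4, -0.1]
width: 0.0359
grasp_force: 0.0
```

>>> move_arm([
  [36,0,0,0,0,0,0],
  [36,0,0,0,0,0,0],
  [36,0,0,0,0,0,0],
  [36,0,0,0,0,0,0],
])

```text
time_s: 9.3
eef_pos: [0.5309, 0.0609, 0.1145]
eef_rot: [[0.984, -0.18, -0.001], [-0.18, -0.984, -0.001], [-0.001, 0.001, -1.0]]
contact_force: [0.0, -0.2, -0.5]
width: 0.0359
grasp_force: 0.0
```

```bash
python3 -c "
from h import *
m=bot.camera_model('wrist');np.save('w5.npy',m,allow_pickle=True);im=save('wrist','w5.png')
cv2.imwrite('pics/w5c.png',cv2.cvtColor(cv2.resize(im[60:360,80:480],None,fx=2,fy=2,interpolation=cv2.INTER_CUBIC),cv2.COLOR_RGB2BGR))
go(.531,.062,.06,-10.2)"
```

```text
shift [-0.2 -1.1 54.7] turn [ 0.   0.  -0.2] pos [0.531  0.061  0.1147] w 0.0359 t 9.35
```

View pics/w5c.png

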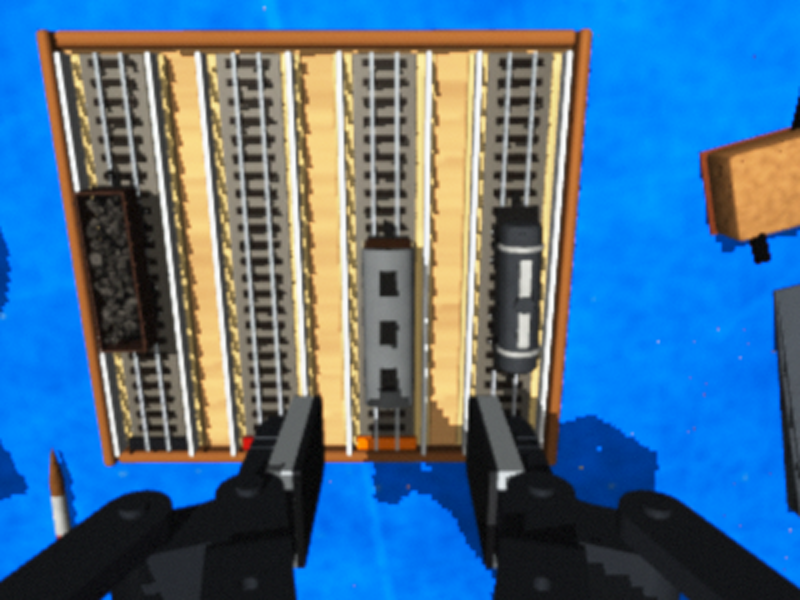

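```bash
python3 -c "
from h import *
m=np.load('w5.npy',allow_pickle=True).item()
A=lambda p:np.array(p)/2+[80,60]-.25
for n,e,z in(('coal',[(107,190),(125,352)],.036),('goods',[(388,248),(387,405)],.05),('tank',[(518,210),(515,371)],.036)):
    p=px2w('',A(e),z,m);d=p[0]-p[1];print(n,p.mean(0).round(4),np.degrees(np.arctan2(d[1],d[0])).round(1),np.linalg.norm(d).round(4))
go(.531,.0635,.06,-10.2)"
```

```text
coal [0.5669 0.1574 0.036 ] -11.8 0.0607
goods [0.5329 0.0631 0.05  ] -10.9 0.0583
tank [0.5333 0.0149 0.036 ] -8.1 0.0616
shift [-0.4 -2.5 54.7] turn [ 0.   0.  -0.2] pos [0.531  0.061  0.1147] w 0.0359 t 9.35
```

>>> move_arm([
  [36,1.5,-2,40,0,0,0],
  [36,1.5,-2,60,0,0,0],
  [36,1.5,-2,75,0,0,0],
  [36,1.5,-2,85,0,0,0],
  [36,1.5,-2,85,0,0,0],
  [36,1.5,-2,85,0,0,0],
  [36,1.5,-2,85,0,0,0],
])

```text
time_s: 9.93
eef_pos: [0.5341, 0.0637, 0.0316]
eef_rot: [[0.984, -0.178, 0.003], [-0.178, -0.984, -0.0], [0.003, -0.0, -1.0]]
contact_force: [-0.4, 0.4, 0.5]
width: 0.0358
grasp_force: 0.0
```

```bash
python3 -c "
from h import *
go(.5325,.063,.0235,-10.2)"
```

```text
shift [-1.5  1.   8.1] turn [-0.  -0.2 -0.1] pos [0.5341 0.0637 0.0316] w 0.0358 t 9.9333
```

>>> move_arm([
  [36,-1,1,7,0,0,0],
  [36,-1,1,7,0,0,0],
  [36,-1,1,7,0,0,0],
  [8,-1,1,7,0,0,0],
  [8,-1,1,7,0,0,0],
  [8,-1,1,7,0,0,0],
  [8,-1,1,7,0,0,0],
  [8,-1,1,7,0,0,0],
  [8,-1,1,7,0,0,0],
  [8,-1,1,7,0,0,0],
])

```text
time_s: 10.77
eef_pos: [0.5322, 0.0632, 0.0236]
eef_rot: [[0.984, -0.178, 0.001], [-0.178, -0.984, -0.0], [0.001, 0.0, -1.0]]
contact_force: [0.2, -0.5, 3.8]
width: 0.0169
grasp_force: 60.5
```

>>> move_arm([
  [8,0,0,-3,0,0,0],
  [8,0,0,-20,0,0,0],
  [8,0,0,-50,0,0,0],
  [8,0,0,-80,0,0,0],
  [8,0,0,-85,0,0,0],
  [8,0,0,-85,0,0,0],
  [8,0,0,-85,0,0,0],
  [8,0,0,-85,0,0,0],
])

```text
time_s: 11.43
eef_pos: [0.5304, 0.0632, 0.106]
eef_rot: [[0.984, -0.178, -0.004], [-0.178, -0.984, -0.0], [-0.004, 0.001, -1.0]]
contact_force: [0.6, -0.2, -0.6]
width: 0.0167
grasp_force: 60.0
```

```bash
cat >> h.py <<'E'
def trk(y,x=0,c=(.519,-.2682),a=-3.5):
    a=np.radians(a);return c[0]+np.cos(a)*x-np.sin(a)*y,c[1]+np.sin(a)*x+np.cos(a)*y
E
python3 -c "
from h import *
go(*trk(.025,0),.115,-3.5)"
```

```text
shift [ 44.8 303.3  -8.9] turn [ 0.   0.2 -6.7] pos [0.5304 0.0632 0.106 ] w 0.0167 t 11.4333
```

>>> move_arm([
  [8,45,303,-9,0,0.2,-6.7],
  [8,45,303,-9,0,0.2,-6.7],
  [8,45,303,-9,0,0.2,-6.7],
  [8,45,303,-9,0,0.2,-6.7],
  [8,45,303,-9,0,0.2,-6.7],
  [8,45,303,-9,0,0.2,-6.7],
  [8,45,303,-9,0,0.2,-6.7],
  [8,45,303,-9,0,0.2,-6.7],
  [8,45,303,-9,0,0.2,-6.7],
  [8,45,303,-9,0,0.2,-6.7],
])

```text
time_s: 12.27
eef_pos: [0.5209, -0.2432, 0.1148]
eef_rot: [[0.998, -0.064, -0.0], [-0.064, -0.998, 0.002], [-0.0, -0.002, -1.0]]
contact_force: [0.6, 0.2, -1.4]
width: 0.0166
grasp_force: 60.0
```

>>> move_arm([
  [8,0,0,0,0,0,0],
  [8,0,0,0,0,0,0],
  [8,0,0,0,0,0,0],
  [8,0,0,0,0,0,0],
])

```text
time_s: 12.6
eef_pos: [0.5224, -0.2416, 0.1172]
eef_rot: [[0.998, -0.06, 0.003], [-0.06, -0.998, -0.0], [0.003, 0.0, -1.0]]
contact_force: [0.8, 0.2, -0.0]
width: 0.0169
grasp_force: 60.0
```

```bash
python3 -c "
from h import *
go(*trk(.025,0),.0235,-3.5)"
```

```text
shift [-2.   1.7 93.7] turn [ 0.  -0.2  0.1] pos [ 0.5224 -0.2416  0.1172] w 0.0169 t 12.6
```

>>> move_arm([
  [8,-1,0,40,0,0,0],
  [8,-1,0,65,0,0,0],
  [8,-1,0,80,0,0,0],
  [8,-1,0,87,0,0,0],
  [8,-1,0,87,0,0,0],
  [8,-1,0,87,0,0,0],
  [8,-1,0,87,0,0,0],
  [8,-1,0,87,0,0,0],
])

```text
time_s: 13.27
eef_pos: [0.5228, -0.2436, 0.0323]
eef_rot: [[0.998, -0.062, 0.007], [-0.062, -0.998, -0.003], [0.007, 0.002, -1.0]]
contact_force: [-0.3, -0.0, -0.2]
width: 0.0167
grasp_force: 60.0
```

```bash
python3 -c "
from h import *
go(*trk(.025,0),.0235,-3.5)"
```

```text
shift [-2.3 -0.2  8.8] turn [ 0.1 -0.4 -0. ] pos [ 0.5228 -0.2436  0.0323] w 0.0167 t 13.2667
```

>>> move_arm([
  [8,-2,0,4,0,-0.4,0],
  [8,-2,0,4,0,-0.4,0],
  [8,-2,0,8,0,-0.4,0],
  [8,-2,0,8,0,-0.4,0],
  [8,-2,0,8,0,-0.4,0],
  [8,-2,0,8,0,-0.4,0],
])

```text
time_s: 13.77
eef_pos: [0.5204, -0.2435, 0.0237]
eef_rot: [[0.998, -0.062, -0.001], [-0.062, -0.998, -0.002], [-0.001, 0.002, -1.0]]
contact_force: [-1.2, -0.3, 5.2]
width: 0.017
grasp_force: 60.7
```

```bash
python3 -c "
from h import *
go(*trk(.025,0),.0235,-3.5)"
```

```text
shift [ 0.2 -0.2  0.2] turn [ 0.1  0.1 -0. ] pos [ 0.5204 -0.2435  0.0237] w 0.017 t 13.7667
```

Landed with 5 N of contact. I'll release and go for the tank, at about (0.533, 0.015).

>>> move_arm([
  [36,0,0,0,0,0,0],
  [36,0,0,0,0,0,0],
  [36,0,0,0,0,0,0],
  [36,0,0,-20,0,0,0],
  [36,0,0,-50,0,0,0],
  [36,0,0,-80,0,0,0],
  [36,0,0,-90,0,0,0],
  [36,0,0,-90,0,0,0],
  [36,0,0,-90,0,0,0],
])

```text
time_s: 14.52
eef_pos: [0.5198, -0.2428, 0.1119]
eef_rot: [[0.998, -0.062, -0.003], [-0.062, -0.998, -0.0], [-0.003, 0.001, -1.0]]
contact_force: [0.9, 0.6, -0.5]
width: 0.0359
grasp_force: 0.0
```

```bash
python3 -c "
from h import *
go(.533,.0145,.115,-9)"
```

```text
shift [  -2.7 -257.6   -3.2] turn [0.  0.2 5.5] pos [ 0.5198 -0.2428  0.1119] w 0.0359 t 14.5167
```

>>> move_arm([
  [36,-2.5,-257,-3,0,0.2,5.5],
  [36,-2.5,-257,-3,0,0.2,5.5],
  [36,-2.5,-257,-3,0,0.2,5.5],
  [36,-2.5,-257,-3,0,0.2,5.5],
  [36,-2.5,-257,-3,0,0.2,5.5],
  [36,-2.5,-257,-3,0,0.2,5.5],
  [36,-2.5,-257,-3,0,0.2,5.5],
  [36,-2.5,-257,-3,0,0.2,5.5],
  [36,-2.5,-257,-3,0,0.2,5.5],
  [36,-2.5,-257,-3,0,0.2,5.5],
])

```text
time_s: 15.35
eef_pos: [0.5325, 0.0126, 0.1136]
eef_rot: [[0.987, -0.158, -0.003], [-0.158, -0.987, -0.001], [-0.002, 0.002, -1.0]]
contact_force: [-0.2, -0.4, 0.6]
width: 0.0357
grasp_force: 0.0
```

>>> move_arm([
  [36,0,0,40,0,0,0],
  [36,0,0,55,0,0,0],
  [36,0,0,55,0,0,0],
  [36,0,0,55,0,0,0],
  [36,0,0,55,0,0,0],
  [36,0,0,55,0,0,0],
])

```text
time_s: 15.85
eef_pos: [0.5347, 0.013, 0.062]
eef_rot: [[0.987, -0.158, 0.004], [-0.158, -0.987, -0.001], [0.004, 0.0, -1.0]]
contact_force: [0.2, 0.6, 0.0]
width: 0.0361
grasp_force: 0.0
```

```bash
python3 -c "
from h import *
im=save('wrist','w6.png')
go(.533,.0145,.0235,-9)"
```

```text
shift [-2.  -1.1 38.6] turn [ 0.  -0.2 -0.1] pos [0.5346 0.0132 0.0621] w 0.036 t 15.9
```

View pics/w6.png

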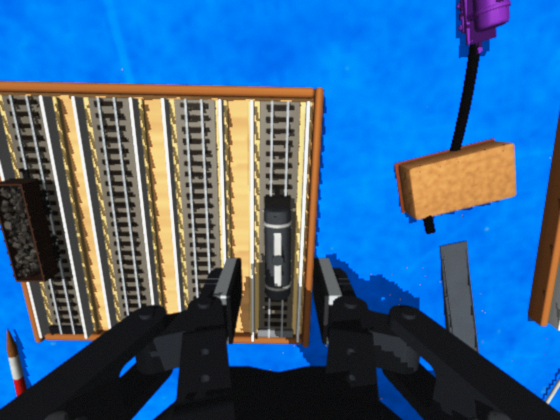

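The tank (columns 265–291, centre 278) is centred between the fingers (240/317), and it's the grey one. I'll descend.

>>> move_arm([
  [36,-1,0,20,0,0,0],
  [36,-1,0,31,0,0,0],
  [36,-1,0,34,0,0,0],
  [36,-1,0,34,0,0,0],
  [36,-1,0,34,0,0,0],
  [36,-1,0,34,0,0,0],
])

```text
time_s: 16.4
eef_pos: [0.5329, 0.0139, 0.027]
eef_rot: [[0.988, -0.157, 0.001], [-0.157, -0.988, -0.001], [0.002, 0.001, -1.0]]
contact_force: [0.4, 0.1, -0.1]
width: 0.0359
grasp_force: 0.0
```

```bash
python3 -c "
from h import *
go(.533,.0135,.0228,-9)"
```

```text
shift [0.2 0.4 4.2] turn [ 0.  -0.1 -0. ] pos [0.5329 0.0139 0.027 ] w 0.0359 t 16.4
```

>>> move_arm([
  [36,0,0,4,0,0,0],
  [36,0,0,4,0,0,0],
  [36,0,0,4,0,0,0],
  [8,0,0,4,0,0,0],
  [8,0,0,4,0,0,0],
  [8,0,0,4,0,0,0],
  [8,0,0,4,0,0,0],
  [8,0,0,4,0,0,0],
  [8,0,0,4,0,0,0],
  [8,0,0,4,0,0,0],
])

```text
time_s: 17.23
eef_pos: [0.5326, 0.0139, 0.0225]
eef_rot: [[0.988, -0.157, 0.001], [-0.157, -0.988, -0.001], [0.001, 0.001, -1.0]]
contact_force: [0.3, -0.0, 2.3]
width: 0.0164
grasp_force: 62.5
```

>>> move_arm([
  [8,0,0,-3,0,0,0],
  [8,0,0,-20,0,0,0],
  [8,0,0,-50,0,0,0],
  [8,0,0,-80,0,0,0],
  [8,0,0,-90,0,0,0],
  [8,0,0,-90,0,0,0],
  [8,0,0,-90,0,0,0],
  [8,0,0,-90,0,0,0],
])

```text
time_s: 17.9
eef_pos: [0.5309, 0.0141, 0.1099]
eef_rot: [[0.988, -0.157, -0.004], [-0.157, -0.988, -0.0], [-0.004, 0.001, -1.0]]
contact_force: [-0.6, -1.2, -0.8]
width: 0.0165
grasp_force: 62.2
```

```bash
python3 -c "
from h import *
im=save('wrist','w7.png');cv2.imwrite('pics/w7c.png',cv2.cvtColor(cv2.resize(im[120:400,180:380],None,fx=2,fy=2),cv2.COLOR_RGB2BGR))
go(*trk(.075,0),.115,-3.5)"
```

```text
shift [ 25.6 206.   -5.3] turn [ 0.   0.3 -5.5] pos [0.5307 0.0141 0.1096] w 0.0165 t 17.95
```

View pics/w7c.png

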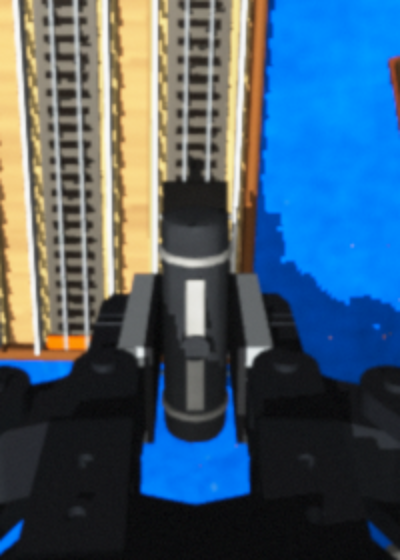

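The tank is held straight and centred. Next is the board's leftmost track.

>>> move_arm([
  [8,25.5,206,-5,0,0.3,-5.5],
  [8,25.5,206,-5,0,0.3,-5.5],
  [8,25.5,206,-5,0,0.3,-5.5],
  [8,25.5,206,-5,0,0.3,-5.5],
  [8,25.5,206,-5,0,0.3,-5.5],
  [8,25.5,206,-5,0,0.3,-5.5],
  [8,25.5,206,-5,0,0.3,-5.5],
  [8,25.5,206,-5,0,0.3,-5.5],
  [8,25.5,206,-5,0,0.3,-5.5],
])

```text
time_s: 18.7
eef_pos: [0.5245, -0.192, 0.1159]
eef_rot: [[0.998, -0.061, 0.003], [-0.061, -0.998, 0.0], [0.003, -0.001, -1.0]]
contact_force: [-0.1, 0.4, -1.2]
width: 0.0166
grasp_force: 62.3
```

>>> move_arm([
  [8,0,0,30,0,0,0],
  [8,0,0,50,0,0,0],
  [8,0,0,50,0,0,0],
  [8,0,0,50,0,0,0],
  [8,0,0,50,0,0,0],
  [8,0,0,50,0,0,0],
])

```text
time_s: 19.2
eef_pos: [0.5266, -0.1935, 0.0692]
eef_rot: [[0.998, -0.061, 0.008], [-0.061, -0.998, -0.003], [0.008, 0.002, -1.0]]
contact_force: [0.2, 0.9, 0.5]
width: 0.0163
grasp_force: 62.2
```

```bash
python3 -c "
from h import *
go(*trk(.075,0),.0225,-3.5)"
```

```text
shift [-3.4 -0.1 46.7] turn [ 0.1 -0.5  0. ] pos [ 0.5266 -0.1935  0.0692] w 0.0163 t 19.2
```

>>> move_arm([
  [8,-3,0,25,0,-0.4,0],
  [8,-3,0,36,0,-0.4,0],
  [8,-3,0,40,0,-0.4,0],
  [8,-3,0,40,0,-0.4,0],
  [8,-3,0,40,0,-0.4,0],
  [8,-3,0,40,0,-0.4,0],
])

```text
time_s: 19.7
eef_pos: [0.5233, -0.1937, 0.0284]
eef_rot: [[0.998, -0.062, -0.0], [-0.062, -0.998, -0.002], [0.0, 0.002, -1.0]]
contact_force: [0.1, 0.2, 0.2]
width: 0.0166
grasp_force: 62.2
```

```bash
python3 -c "
from h import *
go(*trk(.075,0),.0225,-3.5)"
```

```text
shift [ 0.3 -0.4  5.9] turn [ 0.1 -0.  -0. ] pos [ 0.5233 -0.1937  0.0284] w 0.0166 t 19.7
```

>>> move_arm([
  [8,0,0,3,0,0,0],
  [8,0,0,5.5,0,0,0],
  [8,0,0,5.5,0,0,0],
  [8,0,0,5.5,0,0,0],
  [8,0,0,5.5,0,0,0],
])

```text
time_s: 20.12
eef_pos: [0.5232, -0.1937, 0.0225]
eef_rot: [[0.998, -0.062, -0.0], [-0.062, -0.998, -0.002], [0.0, 0.002, -1.0]]
contact_force: [1.1, 0.1, 2.2]
width: 0.0164
grasp_force: 62.7
```

>>> move_arm([
  [36,0,0,0,0,0,0],
  [36,0,0,0,0,0,0],
  [36,0,0,0,0,0,0],
  [36,0,0,-20,0,0,0],
  [36,0,0,-50,0,0,0],
  [36,0,0,-80,0,0,0],
  [36,0,0,-90,0,0,0],
  [36,0,0,-90,0,0,0],
  [36,0,0,-90,0,0,0],
])

```text
time_s: 20.87
eef_pos: [0.5226, -0.1932, 0.1114]
eef_rot: [[0.998, -0.062, -0.002], [-0.062, -0.998, -0.001], [-0.002, 0.001, -1.0]]
contact_force: [0.3, -0.5, -0.5]
width: 0.0358
grasp_force: 0.0
```

```bash
python3 -c "
from h import *
go(.5668,.157,.115,-10.3)"
```

```text
shift [  22.5 -352.3   -3.9] turn [0.1 0.1 6.8] pos [ 0.5226 -0.1932  0.1114] w 0.0358 t 20.8667
```

Now the coal wagon.

>>> move_arm([
  [36,22.5,-352,-4,0,0,6.8],
  [36,22.5,-352,-4,0,0,6.8],
  [36,22.5,-352,-4,0,0,6.8],
  [36,22.5,-352,-4,0,0,6.8],
  [36,22.5,-352,-4,0,0,6.8],
  [36,22.5,-352,-4,0,0,6.8],
  [36,22.5,-352,-4,0,0,6.8],
  [36,22.5,-352,-4,0,0,6.8],
  [36,22.5,-352,-4,0,0,6.8],
  [36,22.5,-352,-4,0,0,6.8],
])

```text
time_s: 21.7
eef_pos: [0.5651, 0.1612, 0.1119]
eef_rot: [[0.985, -0.174, -0.007], [-0.174, -0.985, 0.0], [-0.007, 0.001, -1.0]]
contact_force: [-0.5, 0.5, 0.7]
width: 0.0357
grasp_force: 0.0
```

>>> move_arm([
  [36,0,0,40,0,0,0],
  [36,0,0,60,0,0,0],
  [36,0,0,60,0,0,0],
  [36,0,0,60,0,0,0],
  [36,0,0,60,0,0,0],
  [36,0,0,60,0,0,0],
])

```text
time_s: 22.2
eef_pos: [0.568, 0.1562, 0.0571]
eef_rot: [[0.984, -0.18, 0.001], [-0.18, -0.984, -0.0], [0.001, 0.0, -1.0]]
contact_force: [0.8, -0.1, -0.0]
width: 0.0359
grasp_force: 0.0
```

```bash
python3 -c "
from h import *
im=save('wrist','w8.png')
go(.5668,.157,.0225,-10.3)"
```

```text
shift [-1.5 -0.4 34.9] turn [-0.  -0.1 -0.1] pos [0.5681 0.1563 0.0574] w 0.0359 t 22.25
```

View pics/w8.png

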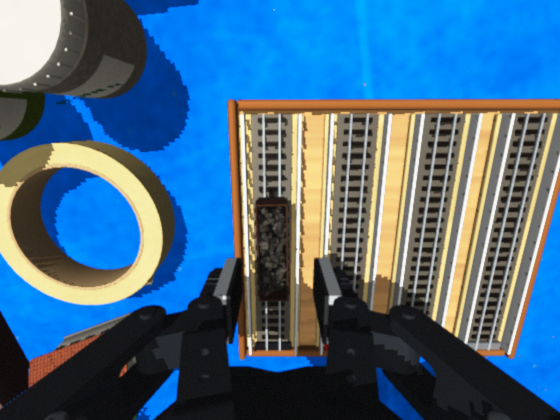

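The coal wagon (columns 257–290, centre 273) is about 3 mm left of the finger centre, so I'll shift left while descending.

>>> move_arm([
  [36,-1,-3,15,0,0,0],
  [36,-1,-3,27,0,0,0],
  [36,-1,-3,30,0,0,0],
  [36,-1,-3,30,0,0,0],
  [36,-1,-3,30,0,0,0],
  [36,-1,-3,30,0,0,0],
])

```text
time_s: 22.75
eef_pos: [0.5668, 0.1597, 0.0261]
eef_rot: [[0.984, -0.18, -0.001], [-0.18, -0.984, -0.001], [-0.0, 0.001, -1.0]]
contact_force: [-0.1, -0.7, -0.2]
width: 0.0357
grasp_force: 0.0
```

```bash
python3 -c "
from h import *
go(.5668,.1595,.0222,-10.3)"
```

```text
shift [0.  0.2 3.9] turn [ 0.  0. -0.] pos [0.5668 0.1597 0.0261] w 0.0357 t 22.75
```

>>> move_arm([
  [36,0,0,4,0,0,0],
  [36,0,0,4,0,0,0],
  [36,0,0,4,0,0,0],
  [8,0,0,4,0,0,0],
  [8,0,0,4,0,0,0],
  [8,0,0,4,0,0,0],
  [8,0,0,4,0,0,0],
  [8,0,0,4,0,0,0],
  [8,0,0,4,0,0,0],
  [8,0,0,4,0,0,0],
])

```text
time_s: 23.58
eef_pos: [0.5666, 0.1597, 0.0218]
eef_rot: [[0.984, -0.18, -0.001], [-0.18, -0.984, -0.001], [-0.001, 0.001, -1.0]]
contact_force: [0.0, 0.3, 2.7]
width: 0.0164
grasp_force: 62.5
```

>>> move_arm([
  [8,0,0,-3,0,0,0],
  [8,0,0,-20,0,0,0],
  [8,0,0,-50,0,0,0],
  [8,0,0,-80,0,0,0],
  [8,0,0,-90,0,0,0],
  [8,0,0,-90,0,0,0],
  [8,0,0,-90,0,0,0],
  [8,0,0,-90,0,0,0],
])

```text
time_s: 24.25
eef_pos: [0.5651, 0.1595, 0.109]
eef_rot: [[0.984, -0.18, -0.006], [-0.18, -0.984, -0.002], [-0.005, 0.003, -1.0]]
contact_force: [-0.2, 0.5, -0.9]
width: 0.0165
grasp_force: 62.2
```

```bash
python3 -c "
from h import *
go(*trk(-.075,0),.115,-3.5)"
```

```text
shift [ 40.4 503.5  -4.9] turn [ 0.1  0.3 -6.8] pos [0.5651 0.1595 0.109 ] w 0.0165 t 24.25
```

>>> move_arm([
  [8,40,503,-5,0,0.3,-6.8],
  [8,40,503,-5,0,0.3,-6.8],
  [8,40,503,-5,0,0.3,-6.8],
  [8,40,503,-5,0,0.3,-6.8],
  [8,40,503,-5,0,0.3,-6.8],
  [8,40,503,-5,0,0.3,-6.8],
  [8,40,503,-5,0,0.3,-6.8],
  [8,40,503,-5,0,0.3,-6.8],
  [8,40,503,-5,0,0.3,-6.8],
  [8,40,503,-5,0,0.3,-6.8],
])

```text
time_s: 25.08
eef_pos: [0.5226, -0.255, 0.113]
eef_rot: [[0.998, -0.062, -0.001], [-0.062, -0.998, 0.001], [-0.001, -0.001, -1.0]]
contact_force: [0.8, 1.0, 0.0]
width: 0.0162
grasp_force: 62.2
```

>>> move_arm([
  [8,0,0,0,0,0,0],
  [8,0,0,0,0,0,0],
  [8,0,0,0,0,0,0],
])

```text
time_s: 25.33
eef_pos: [0.5234, -0.2531, 0.1135]
eef_rot: [[0.998, -0.063, -0.0], [-0.063, -0.998, 0.002], [-0.0, -0.002, -1.0]]
contact_force: [0.1, 0.9, -0.9]
width: 0.0162
grasp_force: 62.2
```

```bash
python3 -c "
from h import *
go(*trk(-.075,0),.115,-3.5)"
```

```text
shift [-3.3 90.4 -1.6] turn [-0.1  0.  -0.1] pos [ 0.5234 -0.2531  0.1135] w 0.0162 t 25.3333
```

>>> move_arm([
  [8,-3,90,0,0,0,0],
  [8,-3,90,0,0,0,0],
  [8,-3,90,0,0,0,0],
  [8,-3,90,0,0,0,0],
  [8,-3,90,20,0,0,0],
  [8,-3,90,45,0,0,0],
  [8,-3,90,45,0,0,0],
  [8,-3,90,45,0,0,0],
  [8,-3,90,45,0,0,0],
])

```text
time_s: 26.08
eef_pos: [0.5168, -0.342, 0.0717]
eef_rot: [[0.998, -0.06, 0.004], [-0.06, -0.998, -0.001], [0.004, 0.001, -1.0]]
contact_force: [0.5, -0.2, -0.3]
width: 0.0161
grasp_force: 62.2
```

```bash
python3 -c "
from h import *
im=save('wrist','w9.png')
go(*trk(-.075,0),.0218,-3.5)"
```

```text
shift [-3.   0.3 50.8] turn [ 0.1 -0.3  0. ] pos [ 0.5172 -0.3428  0.0726] w 0.0162 t 26.1333
```

View pics/w9.png

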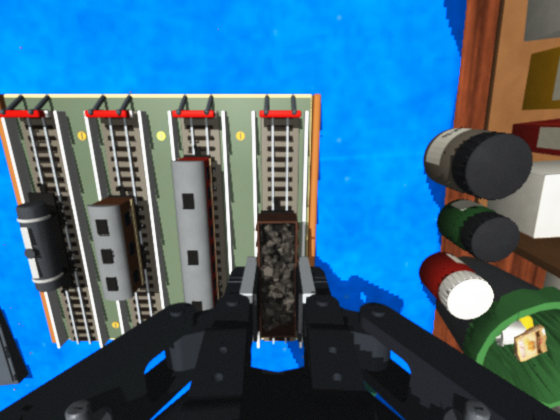

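The tank, van and railcar stand correctly on tracks 1–3, and the coal wagon (column 277) hangs over track 4. I'll lower it.

>>> move_arm([
  [8,-2,0,25,0,-0.3,0],
  [8,-2,0,40,0,-0.3,0],
  [8,-2,0,45,0,-0.3,0],
  [8,-2,0,45,0,-0.3,0],
  [8,-2,0,45,0,-0.3,0],
  [8,-2,0,45,0,-0.3,0],
])

```text
time_s: 26.63
eef_pos: [0.5154, -0.3442, 0.0281]
eef_rot: [[0.998, -0.062, 0.001], [-0.062, -0.998, -0.003], [0.001, 0.003, -1.0]]
contact_force: [-0.2, -0.4, 0.9]
width: 0.0161
grasp_force: 62.2
```

```bash
python3 -c "
from h import *
go(*trk(-.075,0),.022,-3.5)"
```

```text
shift [-1.  -1.1  6.1] turn [ 0.2 -0.1 -0. ] pos [ 0.5154 -0.3442  0.0281] w 0.0161 t 26.6333
```

>>> move_arm([
  [8,0,-1,3,0,0,0],
  [8,0,-1,6,0,0,0],
  [8,0,-1,6,0,0,0],
  [8,0,-1,6,0,0,0],
  [8,0,-1,6,0,0,0],
])

```text
time_s: 27.05
eef_pos: [0.5153, -0.3431, 0.0217]
eef_rot: [[0.998, -0.062, 0.001], [-0.062, -0.998, -0.003], [0.001, 0.003, -1.0]]
contact_force: [-0.2, -0.6, 5.4]
width: 0.0162
grasp_force: 62.9
```

>>> move_arm([
  [34,0,0,0,0,0,0],
  [34,0,0,0,0,0,0],
  [34,0,0,0,0,0,0],
  [34,0,0,-20,0,0,0],
  [34,0,0,-50,0,0,0],
  [34,0,0,-80,0,0,0],
  [34,-30,0,-120,0,0,0],
  [34,-60,0,-150,0,0,0],
  [34,-60,0,-150,0,0,0],
  [34,-60,0,-150,0,0,0],
])

```text
time_s: 27.88
eef_pos: [0.4545, -0.3398, 0.1739]
eef_rot: [[0.998, -0.063, 0.003], [-0.063, -0.998, -0.006], [0.003, 0.006, -1.0]]
contact_force: [1.0, -0.8, -0.2]
width: 0.0344
grasp_force: 0.0
```

```bash
python3 -c "
from h import *
m=bot.camera_model('wrist');im=save('wrist','w10.png');np.save('w10.npy',m,allow_pickle=True)
c=w2px('',[.519,-.268,.03],m)[0].astype(int);print(c)
x=max(c[0]-120,0);y=max(c[1]-100,0);print(x,y)
cv2.imwrite('pics/w10c.png',cv2.cvtColor(cv2.resize(im[y:y+200,x:x+260],None,fx=3,fy=3,interpolation=cv2.INTER_CUBIC),cv2.COLOR_RGB2BGR))
go(.5,-.3,.2,-3.5)"
```

```text
[191 134]
71 34
shift [ 42.8 -41.7 -29. ] turn [ 0.2 -0.  -0.1] pos [ 0.4547 -0.339   0.1711] w 0.0341 t 27.9333
```

View pics/w10c.png

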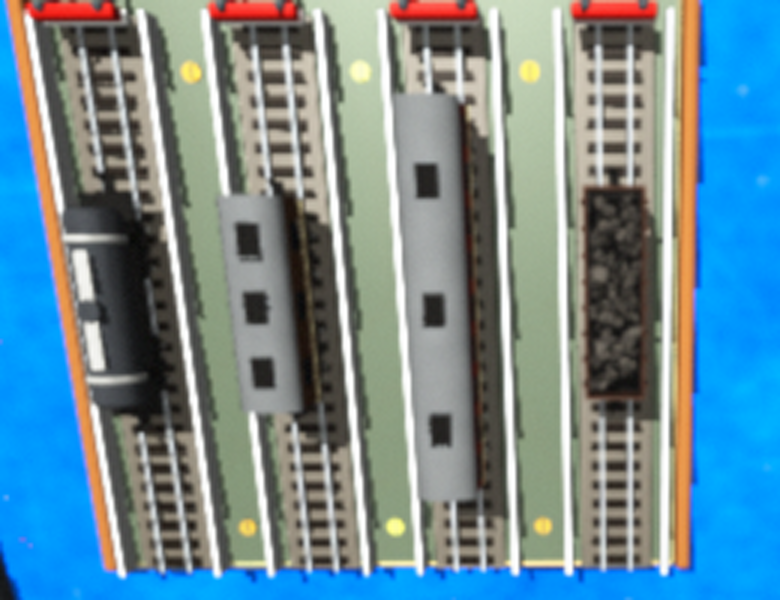

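All four stand upright and in line. I'll check the numbers, then hand in.

```bash
python3 -c "
from h import *
m=np.load('w10.npy',allow_pickle=True).item()
A=lambda p:np.array(p)/3+[71,34]-.3
a=np.radians(-3.5)
ok=True
for n,e,z,t in(('coal',[(614,187),(614,395)],.036,-.075),('rail',[(428,95),(449,500)],.05,-.025),('goods',[(252,197),(275,410)],.05,.025),('tank',[(92,210),(120,408)],.040,.075)):
    r=px2w('',A(e),z,m).mean(0)[:2]-[.519,-.2682];x=r@[np.cos(a),np.sin(a)];y=r@[-np.sin(a),np.cos(a)];print(n,x.round(4),y.round(4)); ok&=abs(x)<.018 and abs(y-t)<.007
if ok: print(bot.job_done())"
```

```text
coal 0.0019 -0.0745
rail -0.0015 -0.0261
goods -0.0006 0.0222
tank -0.0024 0.071
the job is handed in; nothing more can be done
None
```

The job is handed in at about 28 s of the 144 s allowed: from left to right the board holds the tank wagon, goods van, railcar and coal wagon, each within about 4 mm of its track centre in the last picture; the verdict was not shown.

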